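# Zero the vial-cap tester and load the next vial

## Task

The amber vial with the blue cap has been tested: take it out of the tester's nest and stand it in the green tray. Then turn the tester's knob clockwise until its red peak pointer is back at the zero stop (the green mark), and only after that move the clear vial from the white tray into the nest, standing on the nest's floor. Keep the glass vials upright all the way.

Things in the scene. Friction and masses are not known exactly. Their poses are not given: they have to be found in the camera images.
- tester: White vial-cap tester fixed to the bench: a grey foot, a column, and a flat head 84 (x) x 164 (y) mm whose top is 212 mm above the bench. Origin: centre of the foot's underside, below the middle of the head. Its own x points roughly away from the robot. On the head stand the vial nest (left, +y end) and the dial with the knob (right, -y end), 78 mm apart.
- nest (a point): Centre of the floor of the nest, an aluminium cup with a bore of 31 mm, 214 mm above the bench; the cup's rim is 12 mm higher (226 mm). Axes as the tester's.
- knob_grip (a point): On the axis of the black reset knob amid the dial, 244 mm above the bench. Dial 80 mm across, white face at 222 mm. The knob is an upright bar 38 mm long, 11 mm thick, from 4 to 30 mm above the face (top at 252 mm), on a 30 mm disc that reaches 5 mm above the face. The x axis here runs along the bar, toward the end with the red pointer, and turns with the knob.
- reset_knob (a joint): Angle of the reset knob and its red peak pointer, rad: 0 at the zero stop (pointer at the green mark, along the tester's +x), growing anticlockwise seen from above, up to 2.6. Turn it clockwise to reset. Light friction; it stays where it is left.
- green_tray: Green open tray fixed to the bench, 68 x 68 x 16 mm, walls 4 mm, floor 4 mm (60 x 60 mm inside). Origin: centre of its underside. Starts empty, left or right of the tester.
- white_tray: White tray of the same size, fixed on the other side of the tester; the clear vial starts in it. Origin: centre of its underside.
- amber_vial: Amber glass vial with a blue cap, 23 mm across, 72 mm tall, about 25 g, standing in the nest at the start. Origin: centre of its underside, z along its axis.
- clear_vial: Clear glass vial with a grey cap, 23 mm across, 72 mm tall, about 25 g, standing in the white tray at the start. Origin: centre of its underside, z along its axis.

How it is judged:
By the outcome, as a careful person would: the job done as asked, in the order asked, and still so for the second after the job is handed in, with the robot touching nothing.
It also fails if it takes over 72 s, if anything falls off the work surface, if the arm or the gripper's body presses on something with over 40 N, if the wrist force passes 120 N, or if a joint passes its speed limit or range.

## Robot

A 7-joint arm with a two-finger parallel gripper is mounted at the origin on a cart in front of the work surface, level with it; the furniture and walls round the work are solid. World frame = base frame: x ahead of the robot, y to its left, z up, the work surface at z = 0. Lengths are in m, angles in rad, forces in N, time in s.
With the tool pointing down it reaches from about 0.4 to 0.85 m from the base axis. Payload 10.4 kg.
Tool frame: the origin (TCP) lies at the very end of the fingers, on their centre line; the grasp point (between the pads) lies 19 mm behind it; z points along the fingers, y is the line along which they close (so a half turn about z gives the same grasp; the last joint's range is limited). The gripper opens to 85 mm and grips with 20 to 120 N. Pads are 22 mm wide; open, the fingers measure 114 mm over their backs; the gripper's body (76 mm by 85 mm) begins 54 mm behind the grasp point. The pads swing forward as they close: fully open they stand 13 mm farther back than shut.
Start: joints at [-1.354, 0.332, -0.065, 1.46, 0.022, 1.35, -0.088], TCP at [0.148, 0.607, 0.231] pointing down, gripper open.
Joint ranges: [-2.6, 2.6], [-0.5, 2.12], [-1.47, 1.34], [0.16, 2.42], [-1.27, 4.41], [0.06, 2.06], [-2.6, 2.6]. Speed limits (rad/s): [2.22, 2.22, 2.79, 2.79, 3.14, 3.14, 3.14].

## Interface

Orientations are given as a unit quaternion [x, y, z, w].
In Python, from workcell import * gives the robot as it stands. The module is installed in compiled form; this text tells all that it offers.
- The arm moves only by the tool carry_out, never from a script. Its argument "motion" is a list of rows, each an object with "xyz": the shift along the tool's x, y, z in m, a list of three; "angular": the turn, a rotation vector about the tool's x, y, z in degrees, a list of three. A call has 1 to 12 rows; each row is the pose to reach, as a shift and turn from the pose commanded when the call began, along the tool's axes at that moment; what a row does not reach only later rows make up. A row lasts 1/10 s, in which the tool goes at most 50 mm and 8.59 degrees, less where a joint would pass 70% of its speed; a pose out of reach is approached as far as the arm can. A call with a gripper value outside its range is refused whole. "hand" is the opening, from 0 (shut) to 1 (fully open), set as the call begins (left out, the last holds). The fingers move at their own pace and stop on an object; "grip_force" is the grip in N (left out, the last holds). Time passes only in rows, so rows that repeat a pose let the fingers close. It gives the time, the measured TCP pose, the force, the opening and the grip force at its end, in the units of the state.
- get_obs(): the state, without advancing time (a new reading comes with each control period).
- camera(name): name is "side" or "top"; returns a dict with "img" (400x640x3 uint8, red, green, blue), "fx", "fy", "cx", "cy" (pixels), "extrinsics" (4x4, takes a point from camera to world coordinates). Camera axes: x right, y up, looking along -z (the intrinsics and any distortion apply to the point x, -y, -z); pixel columns grow to the right and rows downward; lengths in m; the calibration is good to about 2 mm. A picture is of the moment at which its call begins. There is no depth.
- hand_in(): hands the job in; it is judged then, once.
The state is a dict: "clock": time; "joint_pos": joint angles; "joint_velocities": joint speeds; "tau": joint torques, N m; "position": TCP position; "ee_rot": TCP orientation; "ft_force": force on the tool from outside, world axes, zero at the start; "torque": the same for the moment, N m; "grip_width": opening from 0.0 (shut) to 1.0 (fully open); "grasp_force": force on a finger pad.
Only numpy, scipy, OpenCV 4.12 (cv2) and the standard library are available. Lean on these libraries where they do the work, as an engineer would, in place of code of your own. Each camera call takes 0.05 s, during which the arm holds its last target. There are 200 camera calls.

## Working session

There is one attempt and no reset: what is moved stays moved. The work goes in short steps, Python scripts to look and compute and a tool call to move; the robot and the scene stay as the last step left them, time stands still between calls to the robot, and variables do not carry over. Pictures are saved under pics/ and viewed, at most 11 in all, crops included, and the job is handed in when it is done.

Besides the shell and the picture viewer there is one more tool, called after "Request:" by a JSON object that holds its "api" and its "payload". carry_out: Moves the arm, as the interface text tells. Its arguments: {"type":"object","properties":{"motion":{"type":"array"},"hand":{"type":"number"},"grip_force":{"type":"number"}},"required":["motion"]}

```bash
mkdir -p pics; ls
python3 - <<'E'
from workcell import *
import cv2,numpy as np
o=get_obs()
for k in o: print(k,np.round(o[k],4))
for n in("side","top"):
    c=camera(n); cv2.imwrite(f"pics/{n}0.png",c["img"][...,::-1]); print(n,{k:np.round(v,4).tolist() for k,v in c.items() if k!="img"})
E
```

```text
pics
clock 0.0
joint_pos [-1.3536  0.3329 -0.0647  1.4609  0.0216  1.3499 -0.0885]
joint_velocities [ 0.0004  0.0012  0.0001  0.0017 -0.0014  0.0011  0.    ]
tau [-0.00000e+00 -6.25469e+01  4.90000e-02 -3.91598e+01  1.62000e-02
  1.02000e-02  0.00000e+00]
position [0.1484 0.6068 0.2305]
ee_rot [ 1.196e-01  9.928e-01 -7.000e-04 -1.000e-04]
ft_force [-0.823   0.7763  1.5454]
torque [-0.0101 -0.0128  0.0176]
grasp_force 0.0
grip_width 1.0057
side {'fx': 384.5407, 'fy': 384.5407, 'cx': 315.9382, 'cy': 195.9994, 'extrinsics': [[0.267, 0.8575, -0.4398, 0.0293], [-0.9637, 0.2391, -0.1189, -0.2478], [0.0032, 0.4555, 0.8902, 0.9286], [0.0, 0.0, 0.0, 1.0]]}
top {'fx': 380.3877, 'fy': 380.3877, 'cx': 321.7629, 'cy': 198.1528, 'extrinsics': [[-0.0294, 0.9942, -0.1031, 0.3302], [-0.9995, -0.0299, -0.0035, -0.1431], [-0.0066, 0.1029, 0.9947, 1.073], [0.0, 0.0, 0.0, 1.0]]}
```

View pics/side0.png

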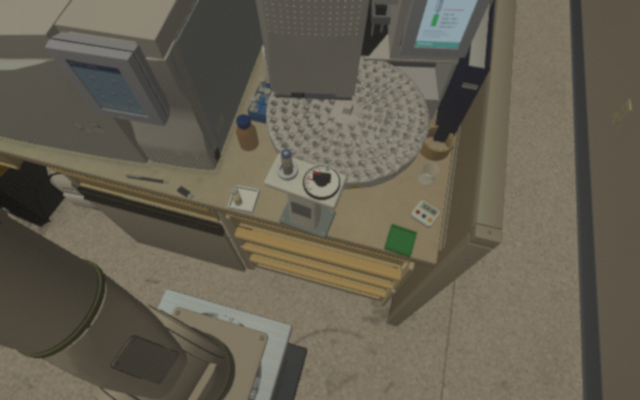

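View pics/top0.png

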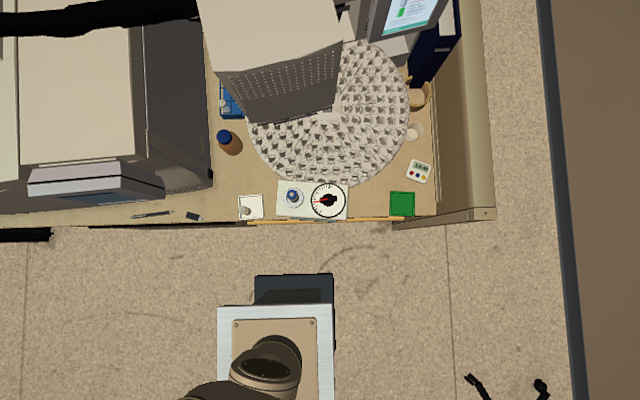

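The side view shows the tester head at about (305,183), the nest with a vial at (287,160), the knob at (322,180), the white tray at (242,198) and the green tray at (401,240). In the top view the nest is at (292,197), the knob at (328,200), the white tray at (250,207) and the green tray at (402,204). I'll enlarge both.

Run:
```python
import cv2,numpy as np
s=cv2.imread("pics/side0.png")[135:265,220:420]; t=cv2.imread("pics/top0.png")[170:230,228:428]
f=lambda a:cv2.resize(a,None,fx=4,fy=4,interpolation=cv2.INTER_CUBIC)
cv2.imwrite("pics/sidec.png",f(s)); cv2.imwrite("pics/topc.png",f(t))
```

```text
(no output)
```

View pics/sidec.png

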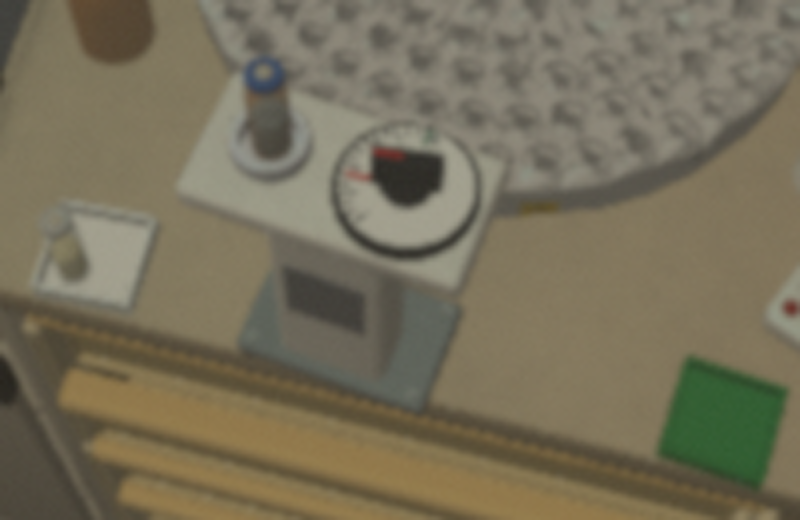

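View pics/topc.png

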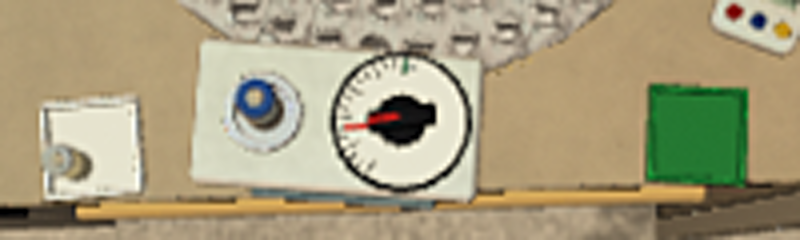

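Enlarged views. In the side crop the amber cap is at (265,72), the nest ring at (270,142), the dial at (406,188) and the clear cap at (55,220). In the top crop they are at (257,97), (264,112), (401,121) and (63,158). The red pointer points toward the nest, and the green mark is at the dial's far side (405,62).

```bash
cat > h.py <<'E'
from workcell import *
import cv2,numpy as np
def ray(c,p):
    E=np.array(c["extrinsics"]); d=np.array([(p[0]-c["cx"])/c["fx"],-(p[1]-c["cy"])/c["fy"],-1])
    d=E[:3,:3]@d; return E[:3,3],d/np.linalg.norm(d)
def plane(c,p,z):
    o,d=ray(c,p); return o+d*(z-o[2])/d[2]
def tri(c1,p1,c2,p2):
    o1,d1=ray(c1,p1);o2,d2=ray(c2,p2)
    t=np.linalg.lstsq(np.c_[d1,-d2],o2-o1,rcond=None)[0]
    a,b=o1+t[0]*d1,o2+t[1]*d2; return (a+b)/2,np.linalg.norm(a-b)
def mask(c,lo,hi,box):
    h=cv2.cvtColor(c["img"],cv2.COLOR_RGB2HSV); m=cv2.inRange(h,np.array(lo),np.array(hi)); k=np.zeros_like(m)
    x0,x1,y0,y1=box; k[y0:y1,x0:x1]=m[y0:y1,x0:x1]; return k
def cen(m):
    y,x=np.nonzero(m); return np.array([x.mean(),y.mean()]),len(x)
def big(m): return max(cv2.findContours(m,cv2.RETR_EXTERNAL,cv2.CHAIN_APPROX_NONE)[0],key=cv2.contourArea)
E
cat > m.py <<'E'
from h import *
np.set_printoptions(precision=4,suppress=True)
C=camera("side"),camera("top"); s,t=C
off=np.array([[220,135],[228,170]])
q=lambda a,b:(np.add(a,.5)/4-.5+off[0],np.add(b,.5)/4-.5+off[1])
for n,a,b in(("amber cap",(265,72),(257,97)),("nest ring",(270,142),(264,112)),("dial",(406,188),(401,121)),("clear cap",(55,220),(63,158)),
 ("gmark",(430,133),(405,64))):
    p1,p2=q(a,b); print(n,p1,p2,*tri(s,p1,t,p2))
for n,B,c in(("s",((280,295,145,162)),s),("t",(280,305,185,205),t)):
    print("blue",n,cen(mask(c,(100,120,40),(130,255,255),B)))
P=[]
for c,B in((s,(380,420,220,260)),(t,(380,420,185,222))):
    m=big(mask(c,(45,100,30),(80,255,255),B)); r=cv2.minAreaRect(m); P.append(r[0])
    M=cv2.boxPoints(r); print("green",r, [plane(c,p,.016)[:2] for p in M])
print("green tri",*tri(s,P[0],t,P[1]))
for c,B in((s,(222,262,180,215)),(t,(234,268,190,222))):
    m=mask(c,(0,0,150 if c is s else 200),(180,45 if c is s else 40,255),B); m=cv2.morphologyEx(m,cv2.MORPH_CLOSE,np.ones((5,5)))
    r=cv2.minAreaRect(big(m)); print("white",r,plane(c,r[0],.016),[plane(c,p,.016)[:2] for p in cv2.boxPoints(r)])
# head outline (top) & dial ring ellipse
D=[]
for c,B in((s,(300,343,163,202)),(t,(309,347,181,220))):
    g=cv2.cvtColor(c["img"],cv2.COLOR_RGB2GRAY); m=np.zeros_like(g); x0,x1,y0,y1=B
    m[y0:y1,x0:x1]=(g[y0:y1,x0:x1]<(70 if c is s else 80))*255
    e=cv2.fitEllipse(cv2.convexHull(np.vstack([k for k in cv2.findContours(m,cv2.RETR_EXTERNAL,cv2.CHAIN_APPROX_NONE)[0] if cv2.contourArea(k)>30])))
    D.append(e[0]); print("dial",e,plane(c,e[0],.222))
print(tri(s,D[0],t,D[1]))
R=[]
for c,B in((s,(305,335,165,190)),(t,(312,336,190,210))):
    y,x=np.nonzero(mask(c,(0,120,60),(8,255,255),B)|mask(c,(172,120,60),(180,255,255),B)); R.append(list(zip(x,y))); 
print("red top",[(p,plane(t,p,.24)[:2].round(3)) for p in R[1]]); print("red side",R[0])
E
python3 m.py
```

```text
amber cap [285.875 152.625] [291.875 193.875] [ 0.4224 -0.0788  0.2888] 0.0006353065441086011
nest ring [287.125 170.125] [293.625 197.625] [ 0.4216 -0.0772  0.2219] 0.0007592069590265094
dial [321.125 181.625] [327.875 199.875] [ 0.4144 -0.1542  0.2211] 0.0011207765062085223
clear cap [233.375 189.625] [243.375 209.125] [0.4098 0.0672 0.082 ] 0.0021796324231443554
gmark [327.125 167.875] [328.875 185.625] [ 0.4458 -0.1581  0.2285] 0.0025640385621190447
blue s (array([nan, nan]), 0)
blue t (array([291.3953, 193.907 ]), 43)
green ((400.45001220703125, 240.15000915527344), (26.879358291625977, 24.66576385498047), 18.434946060180664) [array([ 0.3862, -0.3277]), array([ 0.4539, -0.3351]), array([ 0.4482, -0.4018]), array([ 0.3814, -0.3926])]
green ((402.0, 203.5), (25.0, 24.0), 90.0) [array([ 0.4541, -0.3306]), array([ 0.4521, -0.3976]), array([ 0.3823, -0.3938]), array([ 0.3843, -0.3273])]
green tri [ 0.4187 -0.3642  0.0112] 0.0017370708047255818
white ((243.69235229492188, 199.03846740722656), (22.16111946105957, 18.63102912902832), 11.309932708740234) [0.4199 0.0563 0.016 ] [array([0.
[... 1956 characters left out ...]
11, -0.127])), ((np.int64(317), np.int64(201)), array([ 0.411, -0.129])), ((np.int64(318), np.int64(201)), array([ 0.41 , -0.132])), ((np.int64(319), np.int64(201)), array([ 0.41 , -0.134]))]
red side [(np.int64(315), np.int64(172)), (np.int64(314), np.int64(173)), (np.int64(315), np.int64(173)), (np.int64(316), np.int64(173)), (np.int64(317), np.int64(173)), (np.int64(318), np.int64(173)), (np.int64(319), np.int64(173)), (np.int64(317), np.int64(174)), (np.int64(318), np.int64(174)), (np.int64(319), np.int64(174)), (np.int64(320), np.int64(174))]h.py:16: RuntimeWarning: Mean of empty slice.
  y,x=np.nonzero(m); return np.array([x.mean(),y.mean()]),len(x)
  ret = ret.dtype.type(ret / rcount)
```

Checks: the cap at z = 0.289 (0.286 expected), the ring at 0.222, the dial at 0.221 and the nest–dial spacing of 77.3 mm all agree with the text. The tester's yaw is about −5.3° and the knob is about 99.5° from zero. Next I'll plan the first move in tool axes.

```bash
cat > plan.py <<'E'
# usage: plan.py "x,y,z,yaw(tool y, deg)" ...  -> tool-frame rows from present pose
import sys
from h import *
from scipy.spatial.transform import Rotation as R
o=get_obs(); p=np.array(o["position"]); r=R.from_quat(o["ee_rot"])
y=r.as_matrix()[:,1]; print("now",p.round(4),"yaw",np.degrees(np.arctan2(y[1],y[0])).round(2),"q",np.round(o["joint_pos"],2),"t",o["clock"])
for a in sys.argv[1:]:
    *q,w=map(float,a.split(",")); c,s=np.cos(np.radians(w)),np.sin(np.radians(w))
    M=np.array([[-s,c,0],[c,s,0],[0,0,-1]])  # columns: x=(-s,c,0), y=(c,s,0), z=(0,0,-1)
    M=np.column_stack([[-s,c,0],[c,s,0],[0,0,-1]]); 
    print(a,"xyz",r.inv().apply(np.array(q)-p).round(4),"ang",(r.inv()*R.from_matrix(M)).as_rotvec(degrees=True).round(2))
E
python3 plan.py .148,.607,.42,76.3 .25,.32,.42,40 .30,.2,.42,20 .4222,-.078,.40,-5.3 .4222,-.078,.238,-5.3
python3 - <<'E'
from h import *
s,t=camera("side"),camera("top")
print(plane(s,(233.4,189.6),.076),plane(t,(243.4,209.1),.076), plane(t,(243.4,209.1),.076))
for p in((165,160),(165,190),(213,185)): print(plane(t,p,.3)[:2])
E
```

```text
now [0.1484 0.6069 0.2308] yaw 76.26 q [-1.35  0.33 -0.06  1.46  0.02  1.35 -0.09] t 0.2
.148,.607,.42,76.3 xyz [ 0.0004 -0.0002 -0.1892] ang [-0.04  0.   -0.04]
.25,.32,.42,40 xyz [-0.1668 -0.2547 -0.189 ] ang [-4.000e-02  2.000e-02  3.626e+01]
.30,.2,.42,20 xyz [-0.2439 -0.3594 -0.1889] ang [-4.000e-02  2.000e-02  5.626e+01]
.4222,-.078,.40,-5.3 xyz [-0.4286 -0.6004 -0.1687] ang [-3.000e-02  3.000e-02  8.156e+01]
.4222,-.078,.238,-5.3 xyz [-0.4286 -0.6003 -0.0067] ang [-3.000e-02  3.000e-02  8.156e+01]
[0.41224165 0.07044437 0.076     ] [0.41078541 0.06736768 0.076     ] [0.41078541 0.06736768 0.076     ]
[0.49944021 0.18170488]
[0.43681133 0.18088221]
[0.44418342 0.08218533]
```

Request:
{"api": "carry_out", "payload": {"motion": [{"xyz": [0, 0, -0.05], "angular": [0, 0, 0]}, {"xyz": [0, 0, -0.1], "angular": [0, 0, 0]}, {"xyz": [0, 0, -0.15], "angular": [0, 0, 0]}, {"xyz": [-0.02, -0.03, -0.189], "angular": [0, 0, 6]}, {"xyz": [-0.04, -0.065, -0.189], "angular": [0, 0, 12]}, {"xyz": [-0.065, -0.1, -0.189], "angular": [0, 0, 18]}, {"xyz": [-0.09, -0.14, -0.189], "angular": [0, 0, 24]}, {"xyz": [-0.115, -0.18, -0.189], "angular": [0, 0, 30]}, {"xyz": [-0.14, -0.22, -0.189], "angular": [0, 0, 36]}, {"xyz": [-0.167, -0.255, -0.189], "angular": [0, 0, 40]}, {"xyz": [-0.195, -0.29, -0.189], "angular": [0, 0, 46]}, {"xyz": [-0.22, -0.325, -0.189], "angular": [0, 0, 52]}], "hand": 1, "grip_force": 30}}

```text
clock: 1.5
position: [0.2855, 0.2371, 0.4204]
ee_rot: [0.545, 0.839, 0.0, -0.0]
ft_force: [0.3, 0.5, -0.1]
grip_width: 0.998
grasp_force: 0.0
```

```bash
python3 plan.py .30,.2,.42,20 .4222,-.078,.40,-5.3 .4222,-.078,.238,-5.3
```

```text
now [0.2855 0.2371 0.4204] yaw 23.99 q [-1.08 -0.29  0.2   1.7   0.06  1.73 -0.46] t 1.5
.30,.2,.42,20 xyz [-0.0398 -0.0019  0.0004] ang [ 0.03 -0.05  3.99]
.4222,-.078,.40,-5.3 xyz [-0.3435 -0.0033  0.0201] ang [ 2.000e-02 -5.000e-02  2.929e+01]
.4222,-.078,.238,-5.3 xyz [-0.3436 -0.0034  0.1821] ang [ 2.000e-02 -5.000e-02  2.929e+01]
```

Request:
{"api": "carry_out", "payload": {"motion": [{"xyz": [-0.04, -0.002, 0.0], "angular": [0, 0, 4]}, {"xyz": [-0.085, -0.003, 0.0], "angular": [0, 0, 9]}, {"xyz": [-0.13, -0.003, 0.003], "angular": [0, 0, 14]}, {"xyz": [-0.175, -0.003, 0.006], "angular": [0, 0, 19]}, {"xyz": [-0.22, -0.003, 0.01], "angular": [0, 0, 24]}, {"xyz": [-0.265, -0.003, 0.014], "angular": [0, 0, 27]}, {"xyz": [-0.305, -0.003, 0.017], "angular": [0, 0, 29.3]}, {"xyz": [-0.335, -0.0033, 0.02], "angular": [0, 0, 29.3]}, {"xyz": [-0.3435, -0.0033, 0.02], "angular": [0, 0, 29.3]}, {"xyz": [-0.3435, -0.0033, 0.02], "angular": [0, 0, 29.3]}]}}

```text
clock: 2.5
position: [0.4231, -0.0761, 0.4003]
ee_rot: [0.738, 0.675, 0.0, -0.0]
ft_force: [0.1, 0.8, -0.2]
grip_width: 0.999
grasp_force: 0.0
```

```bash
python3 plan.py .4222,-.078,.40,-5.3 .4222,-.078,.238,-5.3
```

```text
now [ 0.4231 -0.0761  0.4003] yaw -5.16 q [-0.82 -0.26  0.72  1.66  0.17  1.69 -0.19] t 2.5
.4222,-.078,.40,-5.3 xyz [-0.002  -0.0007  0.0003] ang [-0.01 -0.02  0.14]
.4222,-.078,.238,-5.3 xyz [-0.0021 -0.0007  0.1623] ang [-0.01 -0.02  0.14]
```

Request:
{"api": "carry_out", "payload": {"motion": [{"xyz": [0, 0, 0.03], "angular": [0, 0, 0]}, {"xyz": [0, 0, 0.065], "angular": [0, 0, 0]}, {"xyz": [0, 0, 0.1], "angular": [0, 0, 0]}, {"xyz": [0, 0, 0.13], "angular": [0, 0, 0]}, {"xyz": [0, 0, 0.15], "angular": [0, 0, 0]}, {"xyz": [0, 0, 0.162], "angular": [0, 0, 0]}, {"xyz": [0, 0, 0.162], "angular": [0, 0, 0]}, {"xyz": [0, 0, 0.162], "angular": [0, 0, 0]}]}}

```text
clock: 3.3
position: [0.4235, -0.0748, 0.2392]
ee_rot: [0.737, 0.676, 0.0, 0.0]
ft_force: [0.3, -0.6, -0.4]
grip_width: 0.999
grasp_force: 0.0
```

```bash
python3 - <<'E'
from h import *
f=lambda a,k:cv2.resize(a,None,fx=k,fy=k,interpolation=cv2.INTER_CUBIC)
s=f(camera("side")["img"][130:220,250:350,::-1],5); t=f(camera("top")["img"][150:230,250:330,::-1],5)
o=np.zeros((450,900,3),np.uint8); o[:450,:500]=s; o[:400,500:900]=t; cv2.imwrite("pics/g1.png",o[:,:900][:, :].copy() if 0 else cv2.resize(o,(800,400)))
E
python3 plan.py .4222,-.078,.238,-5.3
```

```text
now [ 0.4237 -0.0751  0.2394] yaw -5.02 q [-0.82 -0.23  0.79  1.96  0.17  1.35 -0.17] t 3.4
.4222,-.078,.238,-5.3 xyz [-0.0031 -0.0012  0.0014] ang [ 0.09 -0.03  0.28]
```

View pics/g1.png

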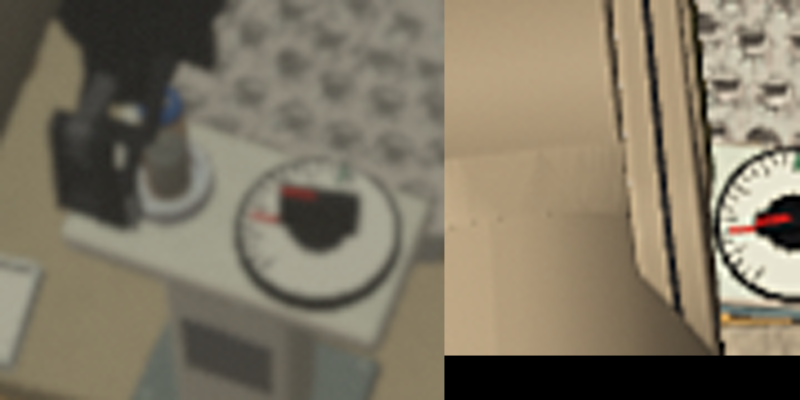

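The side crop shows the black near finger's lower edge at about (75–135, 205–225), left of the vial at (170,160). In the top view the arm hides the nest. I'll compare with the expected projection.

Run:
```python
from h import *
c=camera("side"); E=np.linalg.inv(c["extrinsics"])
def pj(p):
    q=E@np.r_[p,1]; u=c["cx"]+c["fx"]*q[0]/-q[2], c["cy"]+c["fy"]*q[1]/q[2]; return ((np.array(u)-[250,130])*40/9).round(0)
a=np.radians(-5); yv=np.array([np.cos(a),np.sin(a),0]); xv=np.array([-yv[1],yv[0],0])
T=np.array([.4237,-.0751,.2394])
print("tcp",pj(T),"vial axis top",pj([.4222,-.078,.286]),pj([.4222,-.078,.226]))
for s in(-.0425,-.057,.0425,.057):
  for w in(-.011,.011): print(s,w,pj(T+s*yv+w*xv+[0,0,.013]))
print(np.round(get_obs()["ft_force"],2))
```

```text
tcp [159. 155.] vial axis top [157. 104.] [166. 173.]
-0.0425 -0.011 [144. 222.]
-0.0425 0.011 [ 99. 207.]
-0.057 -0.011 [131. 248.]
-0.057 0.011 [ 86. 233.]
0.0425 -0.011 [213.  76.]
0.0425 0.011 [170.  62.]
0.057 -0.011 [224.  52.]
0.057 0.011 [182.  39.]
[ 0.51  0.29 -0.23]
```

Finger position agrees with the projection. Nudge the remaining error out and grip.

Request:
{"api": "carry_out", "payload": {"motion": [{"xyz": [-0.003, -0.001, 0.001], "angular": [0, 0, 0]}, {"xyz": [-0.003, -0.001, 0.001], "angular": [0, 0, 0]}, {"xyz": [-0.003, -0.001, 0.001], "angular": [0, 0, 0]}]}}

```text
clock: 3.75
position: [0.4218, -0.0784, 0.2374]
ee_rot: [0.738, 0.675, 0.0, -0.0]
ft_force: [-0.6, 0.4, 0.2]
grip_width: 1.003
grasp_force: 0.0
```

Request:
{"api": "carry_out", "payload": {"motion": [{"xyz": [0, 0, 0], "angular": [0, 0, 0]}, {"xyz": [0, 0, 0], "angular": [0, 0, 0]}, {"xyz": [0, 0, 0], "angular": [0, 0, 0]}, {"xyz": [0, 0, 0], "angular": [0, 0, 0]}, {"xyz": [0, 0, 0], "angular": [0, 0, 0]}, {"xyz": [0, 0, 0], "angular": [0, 0, 0]}, {"xyz": [0, 0, 0], "angular": [0, 0, 0]}, {"xyz": [0, 0, 0], "angular": [0, 0, 0]}], "hand": 0, "grip_force": 25}}

```text
clock: 4.55
position: [0.4218, -0.0782, 0.2373]
ee_rot: [0.738, 0.675, 0.0, -0.0]
ft_force: [-0.0, 0.8, 0.3]
grip_width: 0.262
grasp_force: 26.1
```

Gripped (0.262 × 85 ≈ 22 mm). Now lift and carry it to the green tray.

Request:
{"api": "carry_out", "payload": {"motion": [{"xyz": [0, 0, -0.02], "angular": [0, 0, 0]}, {"xyz": [0, 0, -0.045], "angular": [0, 0, 0]}, {"xyz": [0, 0, -0.075], "angular": [0, 0, 0]}, {"xyz": [0, 0, -0.105], "angular": [0, 0, 0]}, {"xyz": [0, 0, -0.125], "angular": [0, 0, 0]}, {"xyz": [0, 0, -0.13], "angular": [0, 0, 0]}, {"xyz": [-0.02, 0, -0.13], "angular": [0, 0, 0]}, {"xyz": [-0.05, 0, -0.13], "angular": [0, 0, 0]}, {"xyz": [-0.085, 0, -0.13], "angular": [0, 0, 0]}, {"xyz": [-0.12, 0, -0.13], "angular": [0, 0, 0]}]}}

```text
clock: 5.55
position: [0.4107, -0.199, 0.3663]
ee_rot: [0.737, 0.676, -0.0, -0.0]
ft_force: [0.9, -1.1, -1.2]
grip_width: 0.26
grasp_force: 26.1
```

```bash
python3 plan.py .4185,-.363,.367,-5.3 .4185,-.363,.0275,-5.3
```

```text
now [ 0.4107 -0.199   0.3663] yaw -5.01 q [-0.77 -0.26  0.94  1.68  0.21  1.62  0.07] t 5.55
.4185,-.363,.367,-5.3 xyz [-0.1627  0.0221 -0.0007] ang [-0.06 -0.    0.29]
.4185,-.363,.0275,-5.3 xyz [-0.1627  0.0224  0.3388] ang [-0.06 -0.    0.29]
```

Request:
{"api": "carry_out", "payload": {"motion": [{"xyz": [-0.035, 0.004, 0], "angular": [0, 0, 0]}, {"xyz": [-0.07, 0.009, 0], "angular": [0, 0, 0]}, {"xyz": [-0.105, 0.014, 0], "angular": [0, 0, 0]}, {"xyz": [-0.135, 0.018, 0], "angular": [0, 0, 0]}, {"xyz": [-0.155, 0.021, 0], "angular": [0, 0, 0]}, {"xyz": [-0.162, 0.022, 0.01], "angular": [0, 0, 0]}, {"xyz": [-0.162, 0.022, 0.04], "angular": [0, 0, 0]}, {"xyz": [-0.162, 0.022, 0.08], "angular": [0, 0, 0]}, {"xyz": [-0.162, 0.022, 0.12], "angular": [0, 0, 0]}, {"xyz": [-0.162, 0.022, 0.16], "angular": [0, 0, 0]}, {"xyz": [-0.162, 0.022, 0.2], "angular": [0, 0, 0]}, {"xyz": [-0.162, 0.022, 0.22], "angular": [0, 0, 0]}]}}

```text
clock: 6.75
position: [0.4171, -0.3597, 0.1432]
ee_rot: [0.738, 0.675, -0.001, -0.002]
ft_force: [0.1, 0.1, 0.3]
grip_width: 0.262
grasp_force: 26.1
```

```bash
python3 plan.py .4185,-.363,.0275,-5.3
```

```text
now [ 0.4171 -0.3597  0.1432] yaw -5.08 q [-0.28  0.42  1.13  1.81 -0.41  1.18  0.89] t 6.75
.4185,-.363,.0275,-5.3 xyz [-0.0033  0.0022  0.1157] ang [-0.25 -0.11  0.22]
```

Request:
{"api": "carry_out", "payload": {"motion": [{"xyz": [-0.002, 0.001, 0.03], "angular": [0, 0, 0]}, {"xyz": [-0.002, 0.001, 0.06], "angular": [0, 0, 0]}, {"xyz": [-0.002, 0.001, 0.085], "angular": [0, 0, 0]}, {"xyz": [-0.002, 0.001, 0.1], "angular": [0, 0, 0]}, {"xyz": [-0.002, 0.001, 0.106], "angular": [0, 0, 0]}, {"xyz": [-0.002, 0.001, 0.106], "angular": [0, 0, 0]}, {"xyz": [-0.002, 0.001, 0.106], "angular": [0, 0, 0]}]}}

```text
clock: 7.45
position: [0.4202, -0.3636, 0.0421]
ee_rot: [0.738, 0.675, 0.0, 0.001]
ft_force: [0.6, -0.3, 0.1]
grip_width: 0.257
grasp_force: 26.1
```

```bash
python3 plan.py .4185,-.363,.0275,-5.3
python3 - <<'E'
from h import *
f=lambda a,k:cv2.resize(a,None,fx=k,fy=k,interpolation=cv2.INTER_CUBIC)
s=f(camera("side")["img"][170:270,360:440,::-1],5); t=f(camera("top")["img"][150:250,360:440,::-1],5)
cv2.imwrite("pics/g2.png",np.hstack([s,t]))
E
```

```text
now [ 0.4202 -0.3636  0.0421] yaw -5.05 q [-0.16  0.56  0.99  1.88 -0.56  1.    0.99] t 7.45
.4185,-.363,.0275,-5.3 xyz [ 0.0005 -0.0017  0.0146] ang [0.06 0.03 0.25]
```

View pics/g2.png

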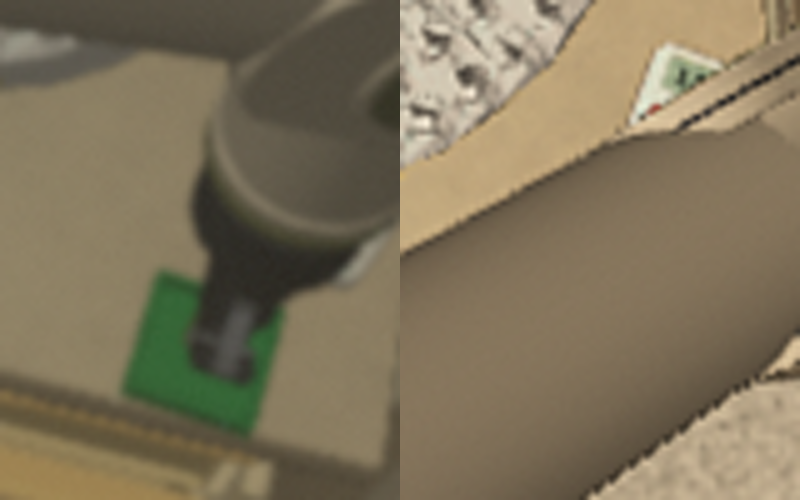

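The side crop shows the gripper over the green tray with the finger at (220,350), inside the tray outline of (125–285, 275–430). The arm hides the top view. Lower it slowly to contact.

Request:
{"api": "carry_out", "payload": {"motion": [{"xyz": [0, -0.001, 0.005], "angular": [0, 0, 0]}, {"xyz": [0, -0.001, 0.009], "angular": [0, 0, 0]}, {"xyz": [0, -0.001, 0.012], "angular": [0, 0, 0]}, {"xyz": [0, -0.001, 0.0135], "angular": [0, 0, 0]}, {"xyz": [0, -0.001, 0.0145], "angular": [0, 0, 0]}, {"xyz": [0, -0.001, 0.0145], "angular": [0, 0, 0]}, {"xyz": [0, -0.001, 0.0145], "angular": [0, 0, 0]}]}}

```text
clock: 8.25
position: [0.4187, -0.363, 0.0273]
ee_rot: [0.738, 0.675, 0.0, -0.0]
ft_force: [-2.2, 3.8, 10.2]
grip_width: 0.262
grasp_force: 27.1
```

Contact (10 N upward force). Release, then go up.

Request:
{"api": "carry_out", "payload": {"motion": [{"xyz": [0, 0, -0.001], "angular": [0, 0, 0]}, {"xyz": [0, 0, -0.001], "angular": [0, 0, 0]}, {"xyz": [0, 0, -0.001], "angular": [0, 0, 0]}, {"xyz": [0, 0, -0.001], "angular": [0, 0, 0]}, {"xyz": [0, 0, -0.001], "angular": [0, 0, 0]}, {"xyz": [0, 0, -0.001], "angular": [0, 0, 0]}, {"xyz": [0, 0, -0.001], "angular": [0, 0, 0]}, {"xyz": [0, 0, -0.001], "angular": [0, 0, 0]}], "hand": 1}}

```text
clock: 9.05
position: [0.4188, -0.3631, 0.0277]
ee_rot: [0.738, 0.675, 0.0, -0.0]
ft_force: [0.5, -0.0, -0.5]
grip_width: 1.001
grasp_force: 0.0
```

Request:
{"api": "carry_out", "payload": {"motion": [{"xyz": [0, 0, -0.02], "angular": [0, 0, 0]}, {"xyz": [0, 0, -0.05], "angular": [0, 0, 0]}, {"xyz": [0, 0, -0.09], "angular": [0, 0, 0]}, {"xyz": [0, 0, -0.13], "angular": [0, 0, 0]}, {"xyz": [0, 0, -0.17], "angular": [0, 0, 0]}, {"xyz": [0, 0, -0.21], "angular": [0, 0, 0]}, {"xyz": [0, 0, -0.25], "angular": [0, 0, 0]}, {"xyz": [0, 0, -0.28], "angular": [0, 0, 0]}, {"xyz": [0, 0, -0.3], "angular": [0, 0, 0]}, {"xyz": [0, 0, -0.3], "angular": [0, 0, 0]}]}}

```text
clock: 10.05
position: [0.4193, -0.364, 0.3302]
ee_rot: [0.738, 0.675, 0.001, 0.002]
ft_force: [-0.1, -0.7, -0.3]
grip_width: 1.001
grasp_force: 0.0
```

```bash
python3 plan.py .4144,-.1542,.33,4.2  .4144,-.1542,.233,4.2
python3 - <<'E'
from h import *
f=lambda a,k:cv2.resize(a,None,fx=k,fy=k,interpolation=cv2.INTER_CUBIC)
s=f(camera("side")["img"][130:260,250:450,::-1],4)
cv2.imwrite("pics/g3.png",s)
E
```

```text
now [ 0.4193 -0.364   0.3302] yaw -5.04 q [-0.39  0.27  1.25  1.53 -0.26  1.52  0.78] t 10.05
.4144,-.1542,.33,4.2 xyz [ 2.085e-01 -2.330e-02 -1.000e-04] ang [ 0.19  0.09 -9.24]
.4144,-.1542,.233,4.2 xyz [ 0.2087 -0.0237  0.0969] ang [ 0.19  0.09 -9.24]
```

View pics/g3.png

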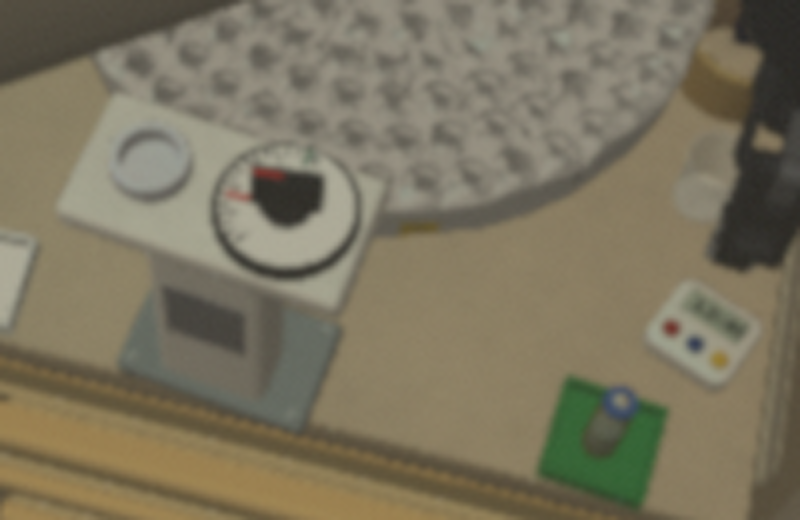

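The amber vial stands upright in the green tray (605,420), the nest at (150,160) is empty, and the red pointer is still at (235,195). Now to the knob.

Request:
{"api": "carry_out", "payload": {"motion": [{"xyz": [0.03, -0.003, 0], "angular": [0, 0, -2]}, {"xyz": [0.065, -0.007, 0], "angular": [0, 0, -4]}, {"xyz": [0.1, -0.011, 0], "angular": [0, 0, -6]}, {"xyz": [0.135, -0.015, 0], "angular": [0, 0, -8]}, {"xyz": [0.17, -0.019, 0], "angular": [0, 0, -9.2]}, {"xyz": [0.195, -0.022, 0], "angular": [0, 0, -9.2]}, {"xyz": [0.2085, -0.0233, 0], "angular": [0, 0, -9.2]}, {"xyz": [0.2085, -0.0233, 0.02], "angular": [0, 0, -9.2]}, {"xyz": [0.2085, -0.0233, 0.04], "angular": [0, 0, -9.2]}, {"xyz": [0.2085, -0.0233, 0.04], "angular": [0, 0, -9.2]}]}}

```text
clock: 11.1
position: [0.4123, -0.1528, 0.285]
ee_rot: [0.681, 0.733, -0.002, -0.002]
ft_force: [0.1, -0.7, 0.4]
grip_width: 0.997
grasp_force: 0.0
```

```bash
python3 plan.py .4144,-.1542,.23,4.2
```

```text
now [ 0.4123 -0.1528  0.285 ] yaw 4.19 q [-0.79 -0.27  0.89  1.87  0.21  1.46  0.13] t 11.1
.4144,-.1542,.23,4.2 xyz [-0.0015  0.0023  0.055 ] ang [-0.26 -0.03 -0.01]
```

Request:
{"api": "carry_out", "payload": {"motion": [{"xyz": [-0.001, 0.002, 0.02], "angular": [-0.2, 0, 0]}, {"xyz": [-0.001, 0.002, 0.04], "angular": [-0.2, 0, 0]}, {"xyz": [-0.001, 0.002, 0.05], "angular": [-0.2, 0, 0]}, {"xyz": [-0.001, 0.002, 0.053], "angular": [-0.2, 0, 0]}, {"xyz": [-0.001, 0.002, 0.053], "angular": [-0.2, 0, 0]}, {"xyz": [-0.001, 0.002, 0.053], "angular": [-0.2, 0, 0]}]}}

```text
clock: 11.7
position: [0.4164, -0.1542, 0.2356]
ee_rot: [0.681, 0.732, 0.002, 0.002]
ft_force: [0.8, -0.3, -0.1]
grip_width: 0.999
grasp_force: 0.0
```

```bash
python3 plan.py .4144,-.1542,.23,4.2
```

```text
now [ 0.4164 -0.1542  0.2356] yaw 4.16 q [-0.8  -0.24  0.94  1.94  0.2   1.34  0.16] t 11.7
.4144,-.1542,.23,4.2 xyz [ 0.0002 -0.002   0.0056] ang [ 0.26  0.   -0.04]
```

Request:
{"api": "carry_out", "payload": {"motion": [{"xyz": [0, -0.001, 0.003], "angular": [0.1, 0, 0]}, {"xyz": [0, -0.001, 0.004], "angular": [0.1, 0, 0]}, {"xyz": [0, -0.001, 0.004], "angular": [0.1, 0, 0]}, {"xyz": [0, -0.001, 0.004], "angular": [0.1, 0, 0]}]}}

```text
clock: 12.1
position: [0.415, -0.1542, 0.2309]
ee_rot: [0.681, 0.732, 0.001, 0.001]
ft_force: [0.8, -0.5, 0.3]
grip_width: 1.0
grasp_force: 0.0
```

Request:
{"api": "carry_out", "payload": {"motion": [{"xyz": [0, 0, 0], "angular": [0, 0, 0]}, {"xyz": [0, 0, 0], "angular": [0, 0, 0]}, {"xyz": [0, 0, 0], "angular": [0, 0, 0]}, {"xyz": [0, 0, 0], "angular": [0, 0, 0]}, {"xyz": [0, 0, 0], "angular": [0, 0, 0]}, {"xyz": [0, 0, 0], "angular": [0, 0, 0]}, {"xyz": [0, 0, 0], "angular": [0, 0, 0]}, {"xyz": [0, 0, 0], "angular": [0, 0, 0]}, {"xyz": [0, 0, 0], "angular": [0, 0, 0]}], "hand": 0, "grip_force": 20}}

```text
clock: 13.0
position: [0.4145, -0.1542, 0.2309]
ee_rot: [0.681, 0.732, 0.0, -0.0]
ft_force: [-5.3, 0.7, 4.9]
grip_width: 0.122
grasp_force: 24.8
```

```bash
python3 plan.py .4144,-.1542,.23,4.2;python3 -c "
from h import *
o=get_obs();print(o['ft_force'],o['torque'])"
```

```text
now [ 0.4145 -0.1542  0.2309] yaw 4.16 q [-0.8  -0.23  0.95  1.95  0.19  1.33  0.16] t 13.0
.4144,-.1542,.23,4.2 xyz [-0.     -0.0001  0.0009] ang [ 0.03 -0.03 -0.04]
[-5.25855088  0.72644403  4.88224325] [0.1466024  1.14805883 0.03549609]
```

Knob gripped (10.4 mm ≈ the 11 mm bar). Turn clockwise (+ about tool z).

Request:
{"api": "carry_out", "payload": {"motion": [{"xyz": [0, 0, 0], "angular": [0, 0, 5]}, {"xyz": [0, 0, 0], "angular": [0, 0, 12]}, {"xyz": [0, 0, 0], "angular": [0, 0, 19]}, {"xyz": [0, 0, 0], "angular": [0, 0, 26]}, {"xyz": [0, 0, 0], "angular": [0, 0, 33]}, {"xyz": [0, 0, 0], "angular": [0, 0, 40]}, {"xyz": [0, 0, 0], "angular": [0, 0, 47]}, {"xyz": [0, 0, 0], "angular": [0, 0, 54]}, {"xyz": [0, 0, 0], "angular": [0, 0, 60]}, {"xyz": [0, 0, 0], "angular": [0, 0, 65]}, {"xyz": [0, 0, 0], "angular": [0, 0, 68]}, {"xyz": [0, 0, 0], "angular": [0, 0, 68]}]}}

```text
clock: 14.2
position: [0.415, -0.1545, 0.2309]
ee_rot: [0.974, 0.226, 0.001, 0.0]
ft_force: [-1.6, -1.5, 2.2]
grip_width: 0.123
grasp_force: 24.3
```

```bash
python3 plan.py .4144,-.1542,.231,-95.3;python3 -c "
from h import *
o=get_obs();print(o['ft_force'],o['torque'])"
```

```text
now [ 0.415  -0.1545  0.2309] yaw -63.9 q [-0.61 -0.17  0.8   1.95  0.13  1.31 -0.97] t 14.2
.4144,-.1542,.231,-95.3 xyz [-0.0004 -0.0006 -0.0001] ang [ 3.00e-02 -1.00e-01  3.14e+01]
[-1.60623053 -1.47652945  2.19258266] [-0.27986434  0.23860393 -0.0610991 ]
```

Turning cleanly. Continue to the stop in smaller steps.

Request:
{"api": "carry_out", "payload": {"motion": [{"xyz": [0, 0, 0], "angular": [0, 0, 6]}, {"xyz": [0, 0, 0], "angular": [0, 0, 12]}, {"xyz": [0, 0, 0], "angular": [0, 0, 18]}, {"xyz": [0, 0, 0], "angular": [0, 0, 23]}, {"xyz": [0, 0, 0], "angular": [0, 0, 26]}, {"xyz": [0, 0, 0], "angular": [0, 0, 28]}, {"xyz": [0, 0, 0], "angular": [0, 0, 29]}, {"xyz": [0, 0, 0], "angular": [0, 0, 30]}, {"xyz": [0, 0, 0], "angular": [0, 0, 31]}, {"xyz": [0, 0, 0], "angular": [0, 0, 31]}]}}

```text
clock: 15.2
position: [0.415, -0.1548, 0.2309]
ee_rot: [0.999, -0.043, 0.001, 0.0]
ft_force: [-0.5, -5.5, 1.5]
grip_width: 0.124
grasp_force: 24.2
```

```bash
python3 plan.py .4144,-.1542,.231,-95.3;python3 -c "
from h import *
o=get_obs();print(o['ft_force'],o['torque'])"
```

```text
now [ 0.415  -0.1548  0.2309] yaw -94.89 q [-0.55 -0.16  0.74  1.95  0.11  1.31 -1.5 ] t 15.2
.4144,-.1542,.231,-95.3 xyz [-0.0007 -0.0006 -0.0001] ang [ 0.02 -0.12  0.41]
[-0.50507371 -5.47428959  1.464859  ] [-1.21896197  0.12035213 -0.01438554]
```

Request:
{"api": "carry_out", "payload": {"motion": [{"xyz": [0, 0, 0], "angular": [0, 0, 1]}, {"xyz": [0, 0, 0], "angular": [0, 0, 2]}, {"xyz": [0, 0, 0], "angular": [0, 0, 3]}, {"xyz": [0, 0, 0], "angular": [0, 0, 3]}, {"xyz": [0, 0, 0], "angular": [0, 0, 3]}]}}

```text
clock: 15.7
position: [0.415, -0.1548, 0.2309]
ee_rot: [0.998, -0.068, 0.001, 0.0]
ft_force: [-0.9, -5.9, 2.9]
grip_width: 0.124
grasp_force: 30.2
```

```bash
python3 plan.py .4144,-.1542,.231,-95.3;python3 -c "
from h import *
o=get_obs();print(o['ft_force'],o['torque'])"
```

```text
now [ 0.415  -0.1548  0.2309] yaw -97.8 q [-0.54 -0.16  0.74  1.95  0.11  1.31 -1.55] t 15.7
.4144,-.1542,.231,-95.3 xyz [-0.0007 -0.0005 -0.0001] ang [ 0.03 -0.12 -2.5 ]
[-0.94327011 -5.85866399  2.91144206] [-1.35006984  0.20974757  0.5801812 ]
```

The z-torque rose to 0.58 Nm, so the knob is at the stop. Release, rise and check.

Request:
{"api": "carry_out", "payload": {"motion": [{"xyz": [0, 0, 0], "angular": [0, 0, 0]}, {"xyz": [0, 0, 0], "angular": [0, 0, 0]}, {"xyz": [0, 0, 0], "angular": [0, 0, 0]}, {"xyz": [0, 0, 0], "angular": [0, 0, 0]}, {"xyz": [0, 0, 0], "angular": [0, 0, 0]}, {"xyz": [0, 0, -0.02], "angular": [0, 0, 0]}, {"xyz": [0, 0, -0.05], "angular": [0, 0, 0]}, {"xyz": [0, 0, -0.08], "angular": [0, 0, 0]}, {"xyz": [0, 0, -0.1], "angular": [0, 0, 0]}, {"xyz": [0, 0, -0.1], "angular": [0, 0, 0]}], "hand": 0.6}}

```text
clock: 16.7
position: [0.4158, -0.1545, 0.3332]
ee_rot: [0.998, -0.068, 0.003, -0.0]
ft_force: [1.2, -0.5, 0.1]
grip_width: 0.598
grasp_force: 0.0
```

```bash
python3 plan.py .40,-.02,.33,-50 .411,.068,.33,-5.3 .411,.068,.028,-5.3
```

```text
now [ 0.4158 -0.1545  0.3332] yaw -97.84 q [-0.55 -0.21  0.69  1.77  0.13  1.53 -1.58] t 16.7
.40,-.02,.33,-50 xyz [-0.0341 -0.131   0.0031] ang [  0.07  -0.33 -47.84]
.411,.068,.33,-5.3 xyz [-0.0352 -0.2197  0.0032] ang [  0.21  -0.3  -92.54]
.411,.068,.028,-5.3 xyz [-0.0369 -0.2194  0.3052] ang [  0.21  -0.3  -92.54]
```

Request:
{"api": "carry_out", "payload": {"motion": [{"xyz": [-0.005, -0.02, 0], "angular": [0, 0, -8]}, {"xyz": [-0.01, -0.04, 0], "angular": [0, 0, -16]}, {"xyz": [-0.015, -0.065, 0], "angular": [0, 0, -24]}, {"xyz": [-0.02, -0.09, 0], "angular": [0, 0, -32]}, {"xyz": [-0.025, -0.115, 0], "angular": [0, 0, -40]}, {"xyz": [-0.03, -0.14, 0], "angular": [0, 0, -48]}, {"xyz": [-0.034, -0.165, 0], "angular": [0, 0, -56]}, {"xyz": [-0.035, -0.19, 0], "angular": [0, 0, -64]}, {"xyz": [-0.035, -0.21, 0], "angular": [0, 0, -72]}, {"xyz": [-0.035, -0.22, 0.003], "angular": [0, 0, -80]}, {"xyz": [-0.035, -0.22, 0.003], "angular": [0, 0, -88]}, {"xyz": [-0.035, -0.22, 0.003], "angular": [0, 0, -92.5]}], "hand": 1}}

```text
clock: 17.9
position: [0.4098, 0.0688, 0.3267]
ee_rot: [0.737, 0.676, -0.0, 0.0]
ft_force: [0.6, -0.1, 0.1]
grip_width: 1.001
grasp_force: 0.0
```

```bash
python3 plan.py .411,.068,.33,-5.3 .411,.068,.10,-5.3
python3 - <<'E'
from h import *
f=lambda a,k:cv2.resize(a,None,fx=k,fy=k,interpolation=cv2.INTER_CUBIC)
s=f(camera("side")["img"][140:220,220:350,::-1],6); t=f(camera("top")["img"][170:225,290:350,::-1],6)
o=np.zeros((480,800,3),np.uint8); o[:,:440]=s[:,-440:]; o[:330,440:800]=t; cv2.imwrite("pics/g4.png",o)
E
```

```text
now [0.4098 0.0688 0.3267] yaw -4.98 q [-0.95 -0.26  0.56  1.83  0.13  1.53 -0.5 ] t 17.9
.411,.068,.33,-5.3 xyz [-0.0007  0.0013 -0.0033] ang [0.03 0.04 0.32]
.411,.068,.10,-5.3 xyz [-0.0005  0.0011  0.2267] ang [0.03 0.04 0.32]
```

View pics/g4.png

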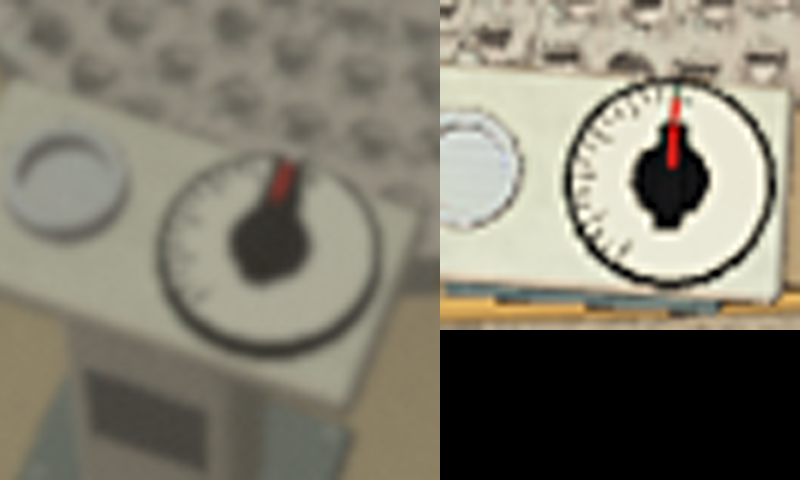

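The red pointer lies on the green mark in both views (top crop tip at (677,95), green mark at (679,90)) and the nest is empty. Now the clear vial.

Request:
{"api": "carry_out", "payload": {"motion": [{"xyz": [0, 0.001, 0.03], "angular": [0, 0, 0.3]}, {"xyz": [0, 0.001, 0.07], "angular": [0, 0, 0.3]}, {"xyz": [0, 0.001, 0.11], "angular": [0, 0, 0.3]}, {"xyz": [0, 0.001, 0.15], "angular": [0, 0, 0.3]}, {"xyz": [0, 0.001, 0.19], "angular": [0, 0, 0.3]}, {"xyz": [0, 0.001, 0.215], "angular": [0, 0, 0.3]}, {"xyz": [0, 0.001, 0.23], "angular": [0, 0, 0.3]}, {"xyz": [0, 0.001, 0.23], "angular": [0, 0, 0.3]}, {"xyz": [0, 0.001, 0.23], "angular": [0, 0, 0.3]}]}}

```text
clock: 18.9
position: [0.4115, 0.0682, 0.098]
ee_rot: [0.742, 0.671, 0.0, 0.001]
ft_force: [0.6, -0.2, 0.4]
grip_width: 0.999
grasp_force: 0.0
```

```bash
python3 plan.py .411,.068,.029,-5.3
python3 - <<'E'
from h import *
np.set_printoptions(precision=4,suppress=True)
C=camera("side"),camera("top"); P=[]
s=C[0]["img"]; cv2.imwrite("pics/g5.png",cv2.resize(s[160:230,205:305,::-1],None,fx=6,fy=6,interpolation=cv2.INTER_CUBIC))
for c,B in zip(C,((270,305,155,185),(282,306,184,211))):
    x0,x1,y0,y1=B; im=c["img"][y0:y1,x0:x1].astype(int); d=im[...,2]-im[...,0]  # bluish aluminium
    m=((d>(d.max()+np.median(d))/2)*255).astype(np.uint8); m=cv2.morphologyEx(m,cv2.MORPH_CLOSE,np.ones((3,3)))
    k=big(m); e=cv2.fitEllipse(cv2.convexHull(k)); p=np.add(e[0],(x0,y0)); P.append(p); print("nest",p,e[1],plane(c,p,.226))
print(*tri(C[0],P[0],C[1],P[1]))
E
```

```text
now [0.4115 0.0682 0.098 ] yaw -5.74 q [-0.94 -0.03  0.67  2.17  0.02  1.   -0.39] t 18.9
.411,.068,.029,-5.3 xyz [-0.0003 -0.0006  0.069 ] ang [ 0.09  0.   -0.44]
nest [287.0127 169.8003] (18.752323150634766, 20.251399993896484) [ 0.4202 -0.078   0.226 ]
nest [297.9451 195.0179] (5.522475719451904, 13.45014762878418) [ 0.4267 -0.0869  0.226 ]
[ 0.4254 -0.0816  0.2201] 0.010651681314584088
```

View pics/g5.png

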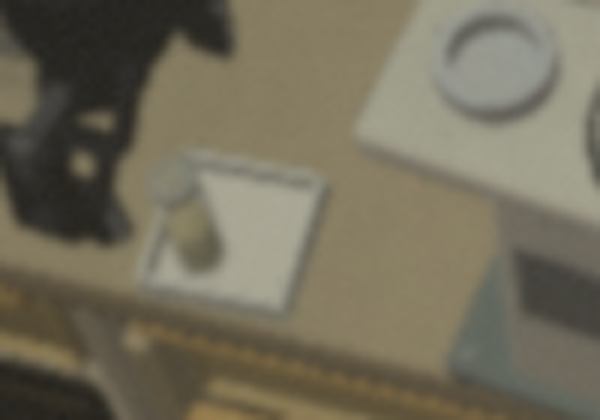

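The side crop shows the clear vial with its cap at (170,182) and base at (203,258) in the white tray, and the open gripper above left of it (near finger's tip at (105,240)). The nest is empty at (497,62). I'll check this geometry before going down.

Run:
```python
from h import *
c=camera("side"); E=np.linalg.inv(c["extrinsics"])
def pj(p):
    q=E@np.r_[p,1]; return ((np.array([c["cx"]+c["fx"]*q[0]/-q[2], c["cy"]+c["fy"]*q[1]/q[2]])+.5-[205,160])*6).round(0)
b=plane(c,np.array([203,258])/6+[204.5,159.5],.006); k=plane(c,np.array([170,182])/6+[204.5,159.5],.076); print(b,k)
T=np.array(get_obs()["position"]); print(pj(T))
for s in(-.0425,-.057,.0425):
  for w in(-.011,.011): print(s,w,pj(T+[s*.995-w*-.1,w-s*.1,.013]))
```

```text
[0.4106336  0.06980622 0.006     ] [0.41123812 0.07157341 0.076     ]
[167. 156.]
-0.0425 -0.011 [137. 237.]
-0.0425 0.011 [ 87. 219.]
-0.057 -0.011 [120. 267.]
-0.057 0.011 [ 70. 249.]
0.0425 -0.011 [232.  65.]
0.0425 0.011 [184.  48.]
```

Request:
{"api": "carry_out", "payload": {"motion": [{"xyz": [0, 0, 0.02], "angular": [0, 0, -0.4]}, {"xyz": [0, 0, 0.04], "angular": [0, 0, -0.4]}, {"xyz": [0, 0, 0.055], "angular": [0, 0, -0.4]}, {"xyz": [0, 0, 0.065], "angular": [0, 0, -0.4]}, {"xyz": [0, 0, 0.068], "angular": [0, 0, -0.4]}, {"xyz": [0, 0, 0.068], "angular": [0, 0, -0.4]}, {"xyz": [0, 0, 0.068], "angular": [0, 0, -0.4]}]}}

```text
clock: 19.75
position: [0.4122, 0.0686, 0.0305]
ee_rot: [0.739, 0.674, 0.001, 0.001]
ft_force: [0.2, 0.1, 1.4]
grip_width: 0.999
grasp_force: 0.0
```

```bash
python3 plan.py .411,.068,.028,-5.3
```

```text
now [0.4122 0.0686 0.0305] yaw -5.24 q [-0.92  0.12  0.68  2.22 -0.1   0.82 -0.26] t 19.75
.411,.068,.028,-5.3 xyz [-0.0007 -0.0011  0.0025] ang [ 0.14 -0.06  0.06]
```

Request:
{"api": "carry_out", "payload": {"motion": [{"xyz": [-0.0005, -0.001, 0.002], "angular": [0, 0, 0]}, {"xyz": [-0.0005, -0.001, 0.002], "angular": [0, 0, 0]}, {"xyz": [-0.0005, -0.001, 0.002], "angular": [0, 0, 0]}, {"xyz": [-0.0005, -0.001, 0.002], "angular": [0, 0, 0]}]}}

```text
clock: 20.15
position: [0.4107, 0.0681, 0.0279]
ee_rot: [0.739, 0.674, 0.001, 0.0]
ft_force: [-0.4, 0.1, 0.3]
grip_width: 0.998
grasp_force: 0.0
```

Request:
{"api": "carry_out", "payload": {"motion": [{"xyz": [0, 0, 0], "angular": [0, 0, 0]}, {"xyz": [0, 0, 0], "angular": [0, 0, 0]}, {"xyz": [0, 0, 0], "angular": [0, 0, 0]}, {"xyz": [0, 0, 0], "angular": [0, 0, 0]}, {"xyz": [0, 0, 0], "angular": [0, 0, 0]}, {"xyz": [0, 0, 0], "angular": [0, 0, 0]}, {"xyz": [0, 0, 0], "angular": [0, 0, 0]}, {"xyz": [0, 0, 0], "angular": [0, 0, 0]}, {"xyz": [0, 0, 0], "angular": [0, 0, 0]}], "hand": 0, "grip_force": 25}}

```text
clock: 21.05
position: [0.4106, 0.068, 0.0279]
ee_rot: [0.739, 0.674, 0.001, 0.0]
ft_force: [-0.7, -1.6, 2.7]
grip_width: 0.262
grasp_force: 25.1
```

```bash
python3 plan.py .411,.068,.028,-5.3
```

```text
now [0.4106 0.068  0.0279] yaw -5.24 q [-0.92  0.12  0.68  2.23 -0.11  0.82 -0.26] t 21.05
.411,.068,.028,-5.3 xyz [ 0.      0.0004 -0.0001] ang [ 0.1  -0.02  0.06]
```

Request:
{"api": "carry_out", "payload": {"motion": [{"xyz": [0, 0, -0.01], "angular": [0, 0, 0]}, {"xyz": [0, 0, -0.03], "angular": [0, 0, 0]}, {"xyz": [0, 0, -0.06], "angular": [0, 0, 0]}, {"xyz": [0, 0, -0.1], "angular": [0, 0, 0]}, {"xyz": [0, 0, -0.14], "angular": [0, 0, 0]}, {"xyz": [0, 0, -0.18], "angular": [0, 0, 0]}, {"xyz": [0, 0, -0.22], "angular": [0, 0, 0]}, {"xyz": [0, 0, -0.26], "angular": [0, 0, 0]}, {"xyz": [0, 0, -0.285], "angular": [0, 0, 0]}, {"xyz": [0, 0, -0.3], "angular": [0, 0, 0]}, {"xyz": [0, 0, -0.3], "angular": [0, 0, 0]}]}}

```text
clock: 22.15
position: [0.4108, 0.0678, 0.33]
ee_rot: [0.739, 0.674, 0.003, 0.001]
ft_force: [-0.0, 0.3, -0.6]
grip_width: 0.261
grasp_force: 25.0
```

```bash
python3 plan.py .4213,-.0775,.328,-5.3 .4213,-.0775,.265,-5.3
```

```text
now [0.4108 0.0678 0.33  ] yaw -5.29 q [-0.97 -0.27  0.58  1.83  0.14  1.54 -0.51] t 22.15
.4213,-.0775,.328,-5.3 xyz [-0.1437  0.0238  0.0018] ang [ 0.28 -0.14  0.01]
.4213,-.0775,.265,-5.3 xyz [-0.1438  0.0235  0.0648] ang [ 0.28 -0.14  0.01]
```

Request:
{"api": "carry_out", "payload": {"motion": [{"xyz": [-0.02, 0.0033, 0], "angular": [0, 0, 0]}, {"xyz": [-0.05, 0.0083, 0], "angular": [0, 0, 0]}, {"xyz": [-0.08, 0.0132, 0], "angular": [0, 0, 0]}, {"xyz": [-0.11, 0.018, 0], "angular": [0.1, 0, 0]}, {"xyz": [-0.13, 0.0215, 0], "angular": [0.2, 0, 0]}, {"xyz": [-0.14, 0.023, 0], "angular": [0.2, -0.1, 0]}, {"xyz": [-0.1437, 0.0238, 0.002], "angular": [0.2, -0.1, 0]}, {"xyz": [-0.1437, 0.0238, 0.03], "angular": [0.2, -0.1, 0]}, {"xyz": [-0.1437, 0.0238, 0.055], "angular": [0.2, -0.1, 0]}, {"xyz": [-0.1437, 0.0238, 0.062], "angular": [0.2, -0.1, 0]}, {"xyz": [-0.1437, 0.0238, 0.062], "angular": [0.2, -0.1, 0]}, {"xyz": [-0.1437, 0.0238, 0.062], "angular": [0.2, -0.1, 0]}]}}

```text
clock: 23.35
position: [0.4212, -0.0769, 0.2666]
ee_rot: [0.739, 0.674, -0.001, 0.0]
ft_force: [-0.2, 0.3, -1.0]
grip_width: 0.263
grasp_force: 25.0
```

```bash
python3 plan.py .4213,-.0775,.238,-5.3;  python3 - <<'E'
from h import *
c=camera("side");cv2.imwrite("pics/g6.png",cv2.resize(c["img"][120:200,250:350,::-1],None,fx=6,fy=6,interpolation=cv2.INTER_CUBIC))
E=np.linalg.inv(c["extrinsics"])
def pj(p):
    q=E@np.r_[p,1]; return ((np.array([c["cx"]+c["fx"]*q[0]/-q[2], c["cy"]+c["fy"]*q[1]/q[2]])+.5-[250,120])*6).round(0)
T=np.array(get_obs()["position"]);print("cap",pj(T+[0,0,.048]),"bottom",pj(T-[0,0,.024]),"nest",pj([.4213,-.0775,.226]))
E
```

```text
now [ 0.4212 -0.0769  0.2666] yaw -5.21 q [-0.89 -0.28  0.82  1.92  0.21  1.42 -0.21] t 23.35
.4213,-.0775,.238,-5.3 xyz [-0.0005  0.0002  0.0286] ang [-0.06  0.08  0.09]
cap [205. 155.] bottom [220. 273.] nest [225. 299.]
```

View pics/g6.png

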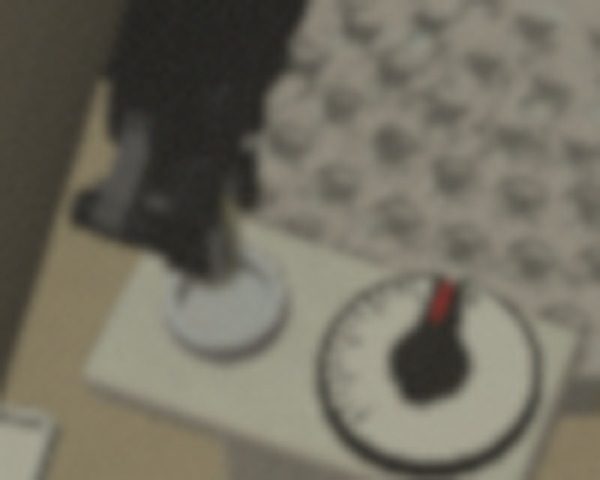

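The side crop shows the vial's bottom at about (222,275) just over the nest ring centred at (225,303), which matches the projections. Lower it gently.

Request:
{"api": "carry_out", "payload": {"motion": [{"xyz": [-0.0005, 0, 0.005], "angular": [0, 0, 0]}, {"xyz": [-0.0005, 0, 0.01], "angular": [0, 0, 0]}, {"xyz": [-0.0005, 0, 0.014], "angular": [0, 0, 0]}, {"xyz": [-0.0005, 0, 0.018], "angular": [0, 0, 0]}, {"xyz": [-0.0005, 0, 0.021], "angular": [0, 0, 0]}, {"xyz": [-0.0005, 0, 0.024], "angular": [0, 0, 0]}, {"xyz": [-0.0005, 0, 0.025], "angular": [0, 0, 0]}, {"xyz": [-0.0005, 0, 0.025], "angular": [0, 0, 0]}]}}

```text
clock: 24.2
position: [0.4207, -0.0779, 0.2407]
ee_rot: [0.739, 0.674, -0.001, -0.0]
ft_force: [-0.3, 0.8, 0.4]
grip_width: 0.261
grasp_force: 25.0
```

```bash
python3 plan.py .4213,-.0775,.238,-5.3;  python3 -c "
from h import *
o=get_obs();print(o['ft_force'],o['torque'])"
```

```text
now [ 0.4207 -0.0779  0.2407] yaw -5.24 q [-0.89 -0.26  0.85  1.96  0.2   1.36 -0.2 ] t 24.2
.4213,-.0775,.238,-5.3 xyz [0.0004 0.0006 0.0027] ang [-0.11  0.09  0.06]
[-0.27819792  0.81526637  0.39875362] [0.00372822 0.02647766 0.065603  ]
```

No contact with the rim: the vial is in the bore, 3 mm above the floor. Last bit down.

Request:
{"api": "carry_out", "payload": {"motion": [{"xyz": [0, 0, 0.001], "angular": [0, 0, 0]}, {"xyz": [0, 0, 0.002], "angular": [0, 0, 0]}, {"xyz": [0, 0, 0.0027], "angular": [0, 0, 0]}, {"xyz": [0, 0, 0.0027], "angular": [0, 0, 0]}, {"xyz": [0, 0, 0.0027], "angular": [0, 0, 0]}]}}

```text
clock: 24.7
position: [0.4207, -0.0778, 0.2381]
ee_rot: [0.739, 0.674, -0.001, -0.0]
ft_force: [0.1, -0.1, 0.5]
grip_width: 0.26
grasp_force: 25.0
```

Request:
{"api": "carry_out", "payload": {"motion": [{"xyz": [0, 0, 0.0005], "angular": [0, 0, 0]}, {"xyz": [0, 0, 0.001], "angular": [0, 0, 0]}, {"xyz": [0, 0, 0.001], "angular": [0, 0, 0]}, {"xyz": [0, 0, 0.001], "angular": [0, 0, 0]}]}}

```text
clock: 25.1
position: [0.4208, -0.0778, 0.2378]
ee_rot: [0.739, 0.674, -0.001, -0.0]
ft_force: [-3.8, -0.1, 9.0]
grip_width: 0.264
grasp_force: 25.9
```

On the floor (9 N). Release, rise and back off.

Request:
{"api": "carry_out", "payload": {"motion": [{"xyz": [0, 0, -0.0005], "angular": [0, 0, 0]}, {"xyz": [0, 0, -0.0005], "angular": [0, 0, 0]}, {"xyz": [0, 0, -0.0005], "angular": [0, 0, 0]}, {"xyz": [0, 0, -0.0005], "angular": [0, 0, 0]}, {"xyz": [0, 0, -0.0005], "angular": [0, 0, 0]}, {"xyz": [0, 0, -0.0005], "angular": [0, 0, 0]}, {"xyz": [0, 0, -0.0005], "angular": [0, 0, 0]}, {"xyz": [0, 0, -0.0005], "angular": [0, 0, 0]}], "hand": 1}}

```text
clock: 25.9
position: [0.4207, -0.0778, 0.2376]
ee_rot: [0.739, 0.674, -0.001, -0.0]
ft_force: [-0.6, 0.4, 0.2]
grip_width: 1.001
grasp_force: 0.0
```

Request:
{"api": "carry_out", "payload": {"motion": [{"xyz": [0, 0, -0.02], "angular": [0, 0, 0]}, {"xyz": [0, 0, -0.05], "angular": [0, 0, 0]}, {"xyz": [0, 0, -0.09], "angular": [0, 0, 0]}, {"xyz": [0, 0, -0.125], "angular": [0, 0, 0]}, {"xyz": [0.02, 0, -0.14], "angular": [0, 0, 0]}, {"xyz": [0.05, 0, -0.14], "angular": [0, 0, 0]}, {"xyz": [0.085, 0, -0.14], "angular": [0, 0, 0]}, {"xyz": [0.115, 0, -0.14], "angular": [0, 0, 0]}, {"xyz": [0.14, 0, -0.14], "angular": [0, 0, 0]}, {"xyz": [0.15, 0, -0.14], "angular": [0, 0, 0]}, {"xyz": [0.15, 0, -0.14], "angular": [0, 0, 0]}, {"xyz": [0.15, 0, -0.14], "angular": [0, 0, 0]}]}}

```text
clock: 27.1
position: [0.4348, 0.0704, 0.3775]
ee_rot: [0.739, 0.674, -0.001, -0.0]
ft_force: [0.4, -1.0, 0.0]
grip_width: 0.998
grasp_force: 0.0
```

Run:
```python
from h import *
f=lambda a,k:cv2.resize(a,None,fx=k,fy=k,interpolation=cv2.INTER_CUBIC)
s=f(camera("side")["img"][140:255,250:450,::-1],3); t=f(camera("top")["img"][170:230,250:450,::-1],3)
cv2.imwrite("pics/g7.png",np.vstack([s,t])); print(get_obs()["clock"])
```

```text
27.2
```

View pics/g7.png

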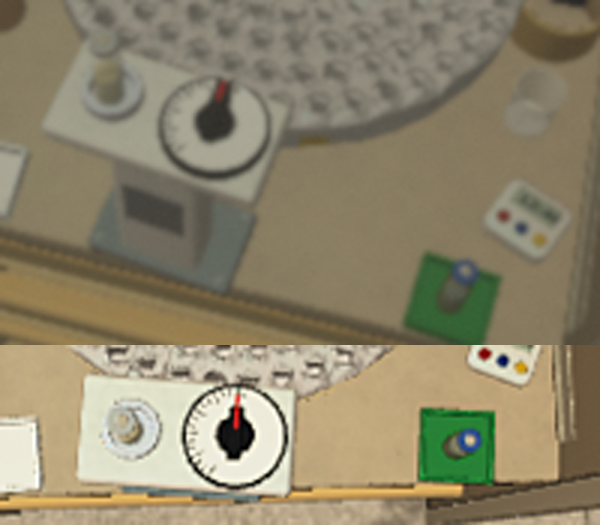

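The clear vial stands upright in the nest (side (108,85), top (127,427)), the pointer is at the green mark (top (238,400)), and the amber vial stands in the green tray (top (460,442)).

```bash
python3 -c "
from workcell import *
print(hand_in())"
```

```text
the job is handed in; nothing more can be done
None
```

I handed the job in at about 27 s: the amber vial stands in the green tray, the knob was then turned back to its zero stop, and after that the clear vial was set upright on the nest's floor, all confirmed in the final pictures.

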